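# Move the spent drying cartridge from the vacuum manifold to the regeneration dock

### The arm

A 6-joint arm with a two-finger parallel gripper is mounted at the origin on the work surface. World frame = base frame: x ahead of the robot, y to its left, z up, the work surface at z = 0. Lengths are in m, angles in degrees, forces in N, time in s.
With the tool pointing down it reaches from about 0.325 to 0.9 m from the base axis. Payload 6.1 kg.
Tool frame: the origin (TCP) lies at the very end of the fingers, on their centre line; the grasp point (between the pads) lies 19 mm behind it; z points along the fingers, y is the direction in which the jaws open and shut (so a half turn about z gives the same grasp; the last joint's range is limited). The gripper opens to 85 mm and grips with 20 to 120 N. Pads are 22 mm wide; open, the fingers measure 114 mm over their backs; the gripper's body (76 mm by 85 mm) begins 54 mm behind the grasp point. The pads swing forward as they close: fully open they stand 13 mm farther back than shut.
Start: joints at [-73.172, 12.628, 87.462, -0, 79.91, -7.225], TCP at [0.255, -0.571, 0.202] pointing down, gripper open.
Joint ranges: [-170.65, 170.65], [-52.31, 119.04], [5.05, 147.46], [-71.25, 251.25], [11.57, 151.72], [-153.62, 153.62]. Speed limits (degrees/s): [147.25, 147.25, 172.46, 180, 180, 180].

### API

Orientations are given as [roll, pitch, yaw] about the fixed x, y, z axes, in that order (R = Rz(yaw) Ry(pitch) Rx(roll)).
In Python, from bench import manip gives the robot as it stands. Calls block until the motion is done:
- manip.goto(position, orientation): joint-space move of the TCP to a pose.
- manip.move_straight(position, frame=None, speed=0.15): straight line of the TCP; frame=None keeps the orientation; speed is the mean speed in m/s.
- manip.movej(angles): joint-space move.
- manip.command_gripper(opening, f_grip=None): finger opening in m; f_grip is the grip in N (None keeps the last); returns when the fingers have stopped.
- manip.pause(seconds).
- manip.inverse_kinematics(position, orientation): joint angles nearest the present ones, or None.
- manip.get_state(): the state.
- manip.grab_frame(name): name is "side" or "top"; returns the picture (420x560x3 uint8, red, green, blue); there is no depth.
- manip.get_calibration(name): a dict with "fovy" (degrees; the focal length in pixels is half the picture's height over the tangent of half this angle, whatever the lens; pixels are square), "cx", "cy" (the principal point, pixels), "xyz" and "attitude" of the camera in the world. Camera axes: x right, y up, looking along -z (the intrinsics and any distortion apply to the point x, -y, -z); pixel columns grow to the right and rows downward; lengths in m; the calibration is good to about 2 mm. A picture is of the moment at which its call begins. get_calibration takes no time and is no camera call.
A pose or a line that the arm cannot do raises manip.Unreachable and nothing moves.
- manip.close_job(): hands the job in, once; it reports no verdict.
The state is a dict: "time_s": time; "qpos": joint angles; "dq": joint speeds; "joint_efforts": joint torques, N m; "ee_pos": TCP position; "tool_rot": TCP orientation; "ft_force": force on the tool from outside, world axes, zero at the start; "ft_torque": the same for the moment, N m; "grip_width": finger opening in m.
Only numpy, scipy, OpenCV 4.12 (cv2) and the standard library are available. Lean on these libraries where they do the work, as an engineer would, in place of code of your own. Each camera call takes 0.05 s, during which the arm holds its last target.

### The job

Take the spent (orange-capped) drying cartridge off the vacuum manifold: squeeze its green release button and keep it held in while you draw the cartridge straight up out of its port. Then push it fully home in the empty socket of the white regeneration dock (the socket's height is set differently each time, so feel for the end), button on the side of the green mark, so that its clip catches under the lip and holds it down when you let go. Pull and push gently, never wrenching or forcing the sockets, and leave the blue-capped cartridge clipped in and the glassware and other things around undisturbed.

Things in the scene. Friction and masses are not known exactly. Their poses are not given: they have to be found in the camera images.
- spent: The spent drying cartridge, white with orange cap and side windows, about 0.14 kg. Origin: centre of its spigot's underside; z up; +x to the button side. By height over the origin: spigot 24.6 (x) by 26.6 (y) mm, 0 to 30 mm, lowest 7 mm tapered 3.5 mm a side; flange 34 by 38, 30 to 36; grip body 26 (x) by 34 (y), 36 to 92; cap 28 by 36, 92 to 100. The flange rests on the socket when home.
- spent_button (a joint): How far the spent cartridge's release button is pressed in, m: 0 out (clip can catch), 0.006 fully in. Its spring takes about 5 N to start and 11.5 N fully in.
- spent_pad (a point): Centre of the outer face of the green button (20 mm wide in y, 26 mm high), 70 mm over the cartridge's origin and 20 mm out on its +x side, 14 mm when fully in. Squeezing it against the opposite face of the grip body (x = -13 mm) both holds it in and grips the cartridge: 33 mm across with the button out, 27 mm with it in.
- spent_hook (a point): Tip of the clip's hook, one rigid piece with the button, so it goes in with it: sticks 4.2 mm out of the spigot's +x face, flat top 14.5 mm over the origin, bevelled below. Clipped, it sits under the lip in the socket's +x wall; it clears the lip with the button 4 to 5 mm in, so the button must stay held in while the cartridge is drawn up the first 15 mm.
- spent_top (a point): Centre of the spent cartridge's orange cap, its top, 100 mm over its origin. The cartridge also snaps into a socket with the button free, when pushed down here with 10 to 20 N: the bevel drives the hook in.
- fresh: The fresh cartridge, the same shape with blue cap and windows, clipped in the other port of the manifold, 110 mm from the spent one. To be left there.
- manifold: Vacuum manifold, fixed: aluminium block 90 (x) by 220 (y) by 60 mm high, brass stubs at its ends. Origin: centre of its underside. Two ports in its top at y = +55 and -55 mm, with the same bore, lip and springs as the dock's socket; cartridges in them have their axes parallel to the manifold's, leaning up to 0.07 rad. Which port holds the spent one varies.
- dock: White regeneration dock, fixed: block 110 by 110 by 58 mm high, with a grey panel 45 mm high on its +y side out to y = 81 mm. Origin: centre of the block's underside. Its socket cracks if its contact forces with a cartridge, wedging included, add up to 60 N (a manifold port: 80 N): keep pushes and pulls on the cartridge within about 20 N.
- dock_port (a point): Centre of the dock's top deck, 58 mm over the table; axes as the dock's. The empty socket is a grey sleeve 50 by 50 mm, centred here, its mouth 2 to 18 mm above the deck: its height is set differently each time and is not reported, so home must be found by feel. The cartridge's +x must point along this x (button to the green mark).
- dock_mark (a point): Green mark on the dock's deck, 38 mm from the centre on its +x side, the lip side. Bore of the sleeve: 26 (x) by 28 (y) mm, 34 mm deep, 0.7 mm play a side round the spigot. The lip in its +x wall is 14 mm thick from the mouth down, undercut below. Home, the flange is on the sleeve, origin 30 mm below the mouth; clipped, 27 to 28.5 mm.
- dock_centre (a point): Point on the table under the socket. In the bore a spring ejector plate meets the spigot 20 mm below the mouth and pushes up with 2 N there, 5.5 N at home; over the last 3 mm a rubber seal adds 4 N per mm, 12 N at home. So a clipped cartridge is pressed up against the lip, leaning up to 0.07 rad; one let go before its hook is under the lip is lifted again.
- beaker: Clear beaker, 72 mm across, 95 mm high; origin: underside centre; to be left alone.
- conical_flask: Glass conical flask, 80 mm across, 122 mm high; origin: underside centre; to be left alone.
- tape_roll: Brown tape roll, 80 mm across, 24 mm high; origin: underside centre; to be left alone.
- vial: Small amber vial, 28 mm across, 52 mm high; origin: underside centre; to be left alone.
Mind the look-alikes: they are no part of the job. What is shaped like the spent but red is not meant. What is shaped like the dock but brown is not meant.

How it is judged:
By the outcome, as a careful person would: the job done as asked, in the order asked, and still so for the second after the job is handed in, with the robot touching nothing.
It also fails if it takes over 53 s, if anything falls off the work surface, if the arm or the gripper's body presses on something with over 40 N, if the wrist force passes 120 N, or if a joint passes its speed limit or range.

## Working session

There is one attempt and no reset: what is moved stays moved. The work goes in short steps, each a Python script; the robot and the scene stay as the last script left them, time stands still between calls to the robot, and variables do not carry over. Pictures are saved under pics/ and viewed, and the job is handed in when it is done.

```bash
ls; mkdir -p pics
python3 - <<'E'
from bench import manip
import cv2
for n in("side","top"):
    c=manip.get_calibration(n);print(n,c)
    cv2.imwrite(f"pics/{n}0.png",manip.grab_frame(n)[:,:,::-1])
s=manip.get_state();print(s)
E
```

```text
pics
side {'fovy': 49.134537264913455, 'cx': 276.8152669539513, 'cy': 207.62741028807272, 'xyz': array([0.25460737, 0.56163721, 0.8386718 ]), 'attitude': array([  40.27588157,   -0.75264939, -153.61775929])}
top {'fovy': 51.68935732400222, 'cx': 280.458362287345, 'cy': 204.7310263070139, 'xyz': array([0.34136062, 0.02541512, 1.13243257]), 'attitude': array([ 10.92651607,  -1.80330281, -91.66540659])}
{'time_s': 0.1, 'qpos': array([-7.31702160e+01,  1.26710829e+01,  8.75191286e+01, -4.21565651e-04,
        7.99091422e+01, -7.22495341e+00]), 'dq': array([ 0.0323023 , -0.00915826,  0.00844997,  0.05625433,  0.05032666,
        0.10276342]), 'joint_efforts': array([ 7.91625080e-04, -4.98243248e+01, -3.90546477e+01, -2.70693754e-04,
        5.63725465e-03, -3.46820991e-05]), 'ee_pos': array([ 0.25457869, -0.57015795,  0.20060553]), 'tool_rot': array([-1.79901383e+02, -1.20836129e-02,  2.40548012e+01]), 'ft_force': array([ 0.72224858,  1.0071325 , -0.52039929]), 'ft_torque': array([ 0.03681087,  0.03435417, -0.02355348]), 'grip_width': 0.08536978623226342}
```

View pics/side0.png

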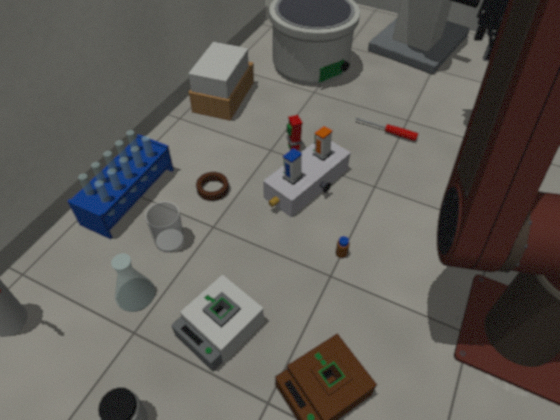

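View pics/top0.png

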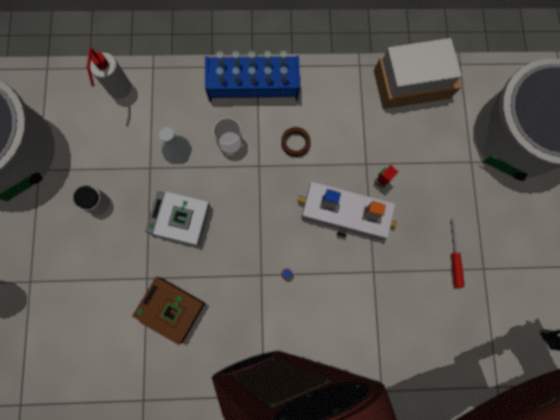

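Candidates for the spent cartridge are the orange cap (side 323,138; top 376,209), the red look-alike (side 296,130; top 389,176) and the blue fresh one (side 292,165; top 331,197). For the dock they are the white one (side 220,310; top 181,217) and the brown one (side 325,380; top 170,310). I choose orange and white, and check with close crops.

Run:
```python
import cv2,numpy as np
def crop(n,x0,y0,w,h,k,o):
    im=cv2.imread(f"pics/{n}0.png")[y0:y0+h,x0:x0+w]
    im=cv2.resize(im,None,fx=k,fy=k,interpolation=cv2.INTER_CUBIC)
    im=cv2.convertScaleAbs(im,alpha=1.3,beta=10)
    for x in range(0,w,10):
        cv2.putText(im,str(x0+x),(x*k,8),0,.3,(0,0,255));cv2.line(im,(x*k,0),(x*k,im.shape[0]),(200,200,0) ,1) if x%20==0 else 0
    for y in range(0,h,10):
        cv2.putText(im,str(y0+y),(0,y*k+8),0,.3,(0,0,255));cv2.line(im,(0,y*k),(im.shape[1],y*k),(200,200,0),1) if y%20==0 else 0
    cv2.imwrite(o,im)
crop("side",255,110,100,100,6,"pics/c1.png")
crop("top",290,160,120,90,6,"pics/c2.png")
crop("side",165,270,105,98,6,"pics/c3.png")
crop("top",140,180,80,75,8,"pics/c4.png")
```

```text
(no output)
```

View pics/c1.png

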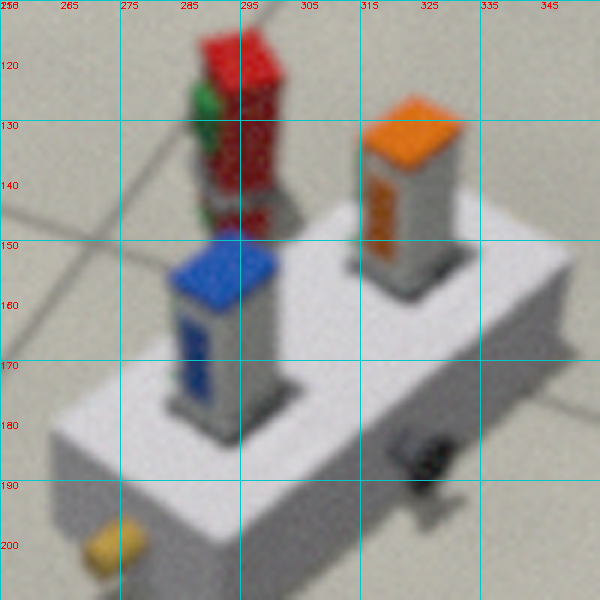

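View pics/c2.png

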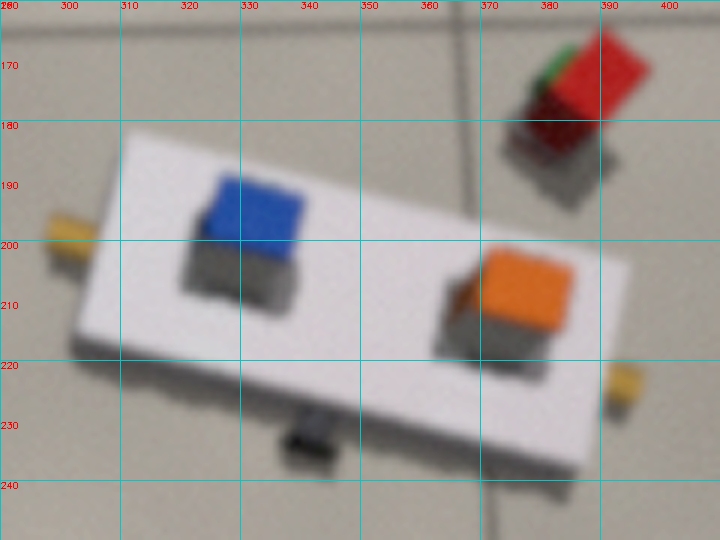

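View pics/c3.png

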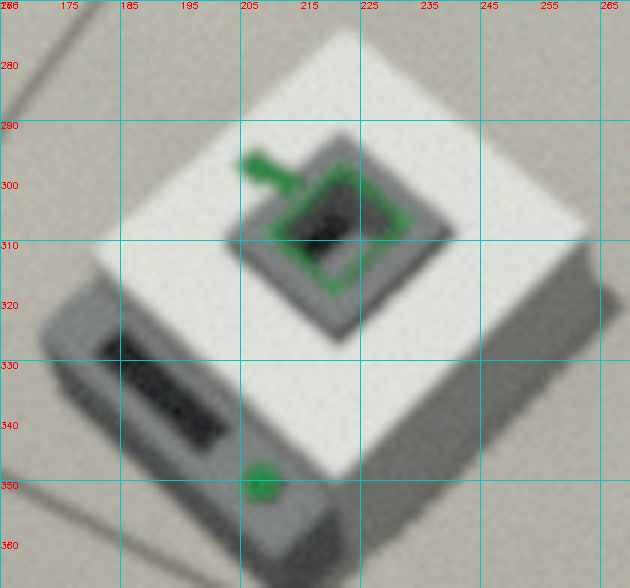

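View pics/c4.png

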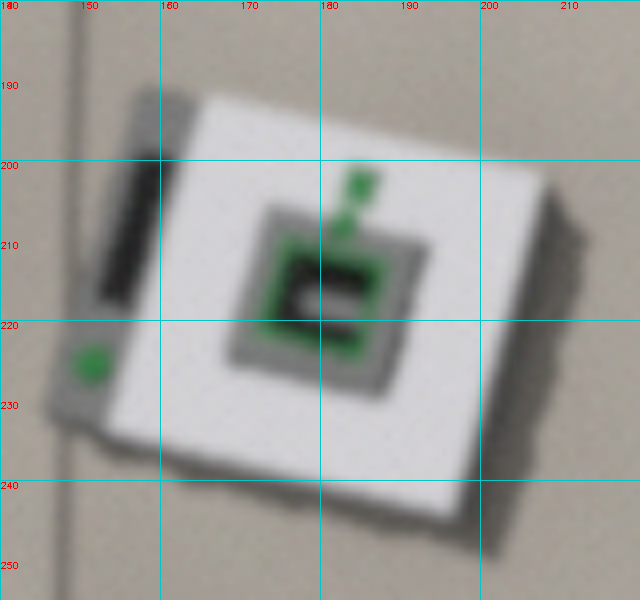

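```bash
cat > vis.py <<'E'
import numpy as np
from scipy.spatial.transform import Rotation as R
from scipy.optimize import least_squares
from bench import manip
CAL={n:manip.get_calibration(n) for n in("side","top")}
def proj(n,P):
    c=CAL[n];M=R.from_euler('xyz',c["attitude"],degrees=True).as_matrix()
    p=(np.atleast_2d(P)-c["xyz"])@M
    f=210/np.tan(np.radians(c["fovy"]/2))
    return np.c_[c["cx"]+f*p[:,0]/-p[:,2],c["cy"]-f*p[:,1]/-p[:,2]]
def un(x0,y0,k,pts): return np.array([[x0+(a+.5)/k-.5,y0+(b+.5)/k-.5] for a,b in pts])
def rect(p,lx,ly,idx):
    x,y,z,w=p; c,s=np.cos(w),np.sin(w)
    L=np.array([[1,1],[1,-1],[-1,-1],[-1,1]])[idx]*[lx/2,ly/2]
    return np.c_[x+c*L[:,0]-s*L[:,1],y+s*L[:,0]+c*L[:,1],np.full(len(L),z)]
def fit(lx,ly,obs,z=None,x0=(.6,0,.06,-.1)):
    def res(q):
        p=(q[0],q[1],z if z is not None else q[3],q[2])
        return np.concatenate([(proj(n,rect(p,lx,ly,i))-o).ravel() for n,i,o in obs])
    q0=[x0[0],x0[1],x0[3]]+([] if z is not None else [x0[2]])
    r=least_squares(res,q0); return r.x,r.fun.reshape(-1,2)
E
cat > f.py <<'E'
from vis import *
np.set_printoptions(precision=4,suppress=True)
T=lambda pts:un(290,160,6,pts); S=lambda pts:un(255,110,6,pts)
TD=lambda pts:un(140,180,8,pts); SD=lambda pts:un(165,270,6,pts)
a=[0,1,2,3]
items={
'man':(.09,.22,.06,T([(130,133),(632,263),(583,467),(75,337)]),a,S([(50,430),(575,258),(222,543)]),[0,2,3]),
'dock':(.11,.11,.058,TD([(205,95),(545,172),(455,520),(103,435)]),a,SD([(93,247),(348,25),(590,232),(335,480)]),a),
'sleeve':(.05,.05,None,TD([(268,205),(428,243),(383,400),(228,363)]),a,SD([(228,240),(342,133),(456,232),(340,342)]),a),
'spent':(.028,.036,None,T([(490,245),(575,265),(557,330),(472,312)]),a,S([(362,130),(415,97),(462,125),(410,168)]),a),
'fresh':(.028,.036,None,T([(225,173),(305,197),(290,262),(208,240)]),a,S([(170,278),(230,233),(277,262),(220,312)]),a)}
for k,(lx,ly,z,t,ti,s,si) in items.items():
    for nm,ob in (('both',[("top",ti,t),("side",si,s)]),('top',[("top",ti,t)]),('side',[("side",si,s)])):
        if nm!='both' and z is None: continue
        q,r=fit(lx,ly,ob,z); print(k,nm,q[:2],'yaw',np.degrees(q[2]),'z',q[3:],'rms',np.sqrt((r**2).mean()))
E
python3 f.py
```

```text
man both [ 0.5309 -0.1863] yaw -16.26297461158779 z [] rms 0.3991607623589758
man top [ 0.5314 -0.1866] yaw -16.247895214040977 z [] rms 0.33776476732971533
man side [ 0.53   -0.1856] yaw -16.44334731976382 z [] rms 0.35485118560334006
dock both [0.5206 0.2354] yaw -15.466363127360923 z [] rms 0.41301170397459985
dock top [0.521  0.2358] yaw -14.657687084575121 z [] rms 0.3126526712202072
dock side [0.5204 0.2353] yaw -15.971230538984257 z [] rms 0.23039471018677327
sleeve both [0.5206 0.2353] yaw -14.995018081160298 z [0.0607] rms 0.25617493225174665
spent both [ 0.5207 -0.2398] yaw -16.79796683816585 z [0.1318] rms 0.635116529350751
fresh both [ 0.5525 -0.1361] yaw -16.346636563622116 z [0.1289] rms 0.528209713698965
```

The crops show the orange cap at side (323,131) and top (377,207). Its button is on the hidden +x side, since both camera-facing sides show no green. The white dock's mark points to +x (top 184,203). The manifold, dock and cap fits agree in both views to about 0.5 px. Next I check clearance to the red look-alike.

```bash
cat > f2.py <<'E'
from vis import *
np.set_printoptions(precision=4,suppress=True)
# red cap corners: top crop c2 ; side crop c1
t=un(290,160,6,[(603,28),(650,72),(597,123),(548,82)])
s=un(255,110,6,[(205,85),(199,40),(255,30),(283,75)])
for n,o in(("top",t),("side",s)): print(n,o.mean(0))
def tri(a,b):
    r=least_squares(lambda P:np.r_[proj("top",P)[0]-a,proj("side",P)[0]-b],[.6,-.2,.1]); return r.x,r.fun
print('red',tri(t.mean(0),s.mean(0)))
for nm,a,b in(("vial",(287,273),(343,241)),("tape",(295,142),(212,186))):print(nm,tri(np.array(a),np.array(b)))
p=np.array([.5309,-.1863]);w=np.radians(-16.35);u=np.array([np.cos(w),np.sin(w)]);v=np.array([-u[1],u[0]])
c=p-.055*v;print('port',c,'tcp',c+.0005*u)
for nm,q in(('spent',[.5207,-.2398]),('red',tri(t.mean(0),s.mean(0))[0][:2])):print(nm,'local',(np.array(q)-c)@u,(np.array(q)-c)@v)
print(manip.inverse_kinematics([*(c+.0005*u),.2],[180,0,73.65]),manip.inverse_kinematics([*(c+.0005*u),.2],[180,0,-106.35]))
print(manip.inverse_kinematics([.5206,.2354,.2],[180,0,74.8]))
E
python3 f2.py
```

```text
top [389.5    172.2917]
side [293.8333 119.1667]
red (array([ 0.6161, -0.2864,  0.0986]), array([-0.0283, -0.0997,  0.1013,  0.0288]))
vial (array([ 0.3769, -0.0262,  0.0446]), array([ 0.046 ,  0.2225, -0.19  , -0.0475]))
tape (array([ 0.7287, -0.0607,  0.0122]), array([ 0.027 ,  0.0785, -0.0714, -0.0222]))
port [ 0.5154 -0.2391] tcp [ 0.5159 -0.2392]
spent local 0.005272962182745339 0.000792197334522586
red local 0.10995252327190894 -0.017044603525570343
[-32.8215   5.0221  96.1492   0.      78.8287 -16.4715] None
[16.4238  5.3913 95.7538 -0.     78.8549 31.6238]
```

Run:
```python
from bench import manip
import numpy as np,cv2
np.set_printoptions(precision=4,suppress=True)
def st(t=''):
    s=manip.get_state();print(t,round(s['time_s'],2),s['ee_pos'],s['tool_rot'],'F',s['ft_force'],'M',s['ft_torque'],'w',round(s['grip_width'],4));return s
o=[180,0,73.65]
manip.goto([.5159,-.2392,.20],o);st('hover')
manip.command_gripper(.062,20);st('open')
manip.move_straight([.5159,-.2392,.14],speed=.15);st('mid')
cv2.imwrite("pics/side1.png",manip.grab_frame("side")[:,:,::-1])
cv2.imwrite("pics/top1.png",manip.grab_frame("top")[:,:,::-1])
a=cv2.imread("pics/side1.png")[90:220,240:380];b=cv2.imread("pics/top1.png")[150:260,290:430]
cv2.imwrite("pics/h1.png",cv2.resize(a,None,fx=5,fy=4.6,interpolation=2)[:600]);cv2.imwrite("pics/h2.png",cv2.resize(b,None,fx=5,fy=5,interpolation=2))
```

```text
hover 1.66 [ 0.5156 -0.2402  0.2   ] [179.9988   0.0277  73.5629] F [ 0.0962 -0.2136 -0.2845] M [-0.0072 -0.0163 -0.0356] w 0.0855
open 2.02 [ 0.5157 -0.2397  0.2   ] [-179.9966    0.0005   73.5992] F [0.4575 0.0351 0.5681] M [-0.0022 -0.0297 -0.0209] w 0.0618
mid 2.58 [ 0.516  -0.2393  0.1403] [-179.9995   -0.0007   73.6477] F [-0.8187  0.2646 -0.0487] M [-0.0285  0.0161 -0.0339] w 0.0622
```

View pics/h1.png

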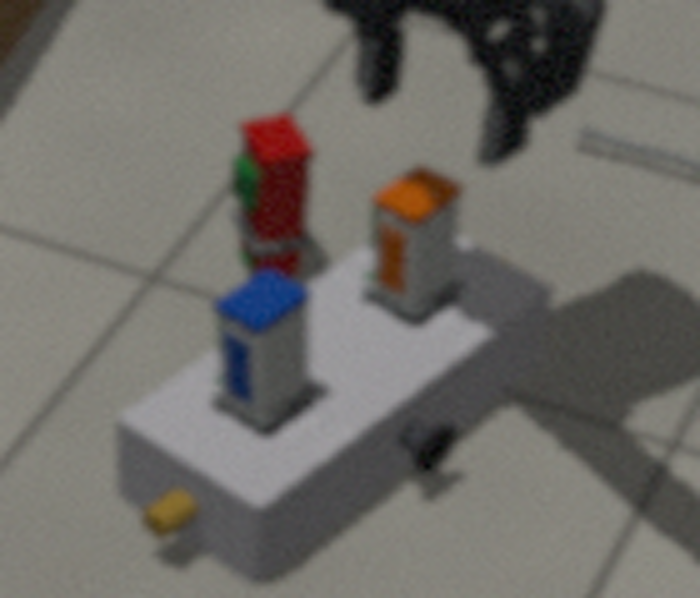

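View pics/h2.png

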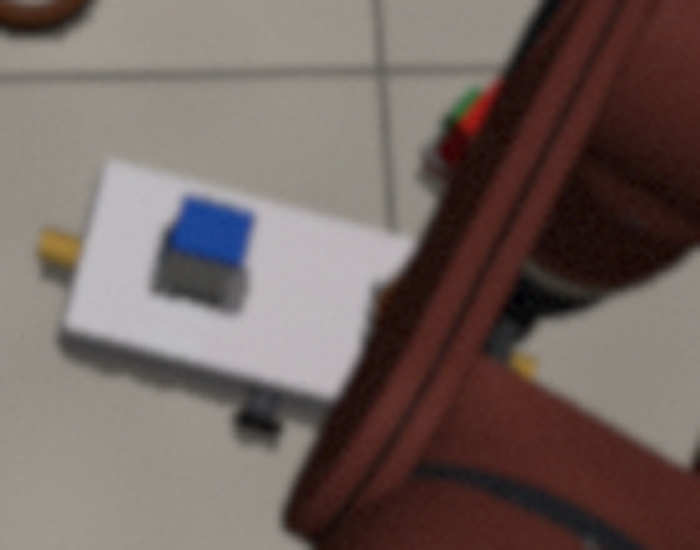

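The crops show the open fingers straddling above the orange cap (side crop 418,195). The fingertip midpoint is near crop (435,130). I check that against the projected TCP, then descend.

```bash
cat > h.py <<'E'
from bench import manip
import numpy as np,cv2
np.set_printoptions(precision=4,suppress=True)
def st(t=''):
    s=manip.get_state();print(t,round(s['time_s'],2),s['ee_pos'],'F',s['ft_force'],'M',s['ft_torque'],'w',round(s['grip_width'],4));return s
def pic(*names,tag):
    for n in names: cv2.imwrite(f"pics/{n}{tag}.png",manip.grab_frame(n)[:,:,::-1])
def crop(src,x0,y0,w,h,k,o):
    cv2.imwrite(o,cv2.resize(cv2.imread(src)[y0:y0+h,x0:x0+w],None,fx=k,fy=k,interpolation=2))
E
python3 - <<'E'
from vis import *
from h import *
print(proj("side",[[.516,-.2393,.145],[.516,-.2393,.150]]))
manip.move_straight([.5159,-.2392,.080],speed=.1);st('down')
manip.command_gripper(.045);st('45')
manip.command_gripper(.036);st('36')
manip.command_gripper(.026,25);st('grip');manip.pause(.15);st()
pic("side",tag=2);crop("pics/side2.png",240,90,140,120,5,"pics/h3.png")
E
```

```text
[[325.1912 127.4633]
 [325.3927 125.7829]]
down 3.42 [ 0.5163 -0.2395  0.0805] F [-0.3472 -0.3095  0.407 ] M [ 0.0059  0.0055 -0.013 ] w 0.0619
45 3.73 [ 0.5169 -0.2398  0.0811] F [ 0.2177 -0.3284  1.5871] M [-0.0862 -0.289  -0.013 ] w 0.0452
36 3.99 [ 0.518  -0.2401  0.0814] F [ 5.6851 -1.1702  1.4505] M [-0.259  -0.9714 -0.0209] w 0.0361
grip 4.22 [ 0.5179 -0.2403  0.0823] F [1.2102 0.4732 7.4622] M [-0.0732 -0.4824 -0.0254] w 0.0275
 4.37 [ 0.5179 -0.2403  0.0824] F [2.2967 0.0542 7.8419] M [-0.0504 -0.4262 -0.0213] w 0.0274
```

View pics/h3.png

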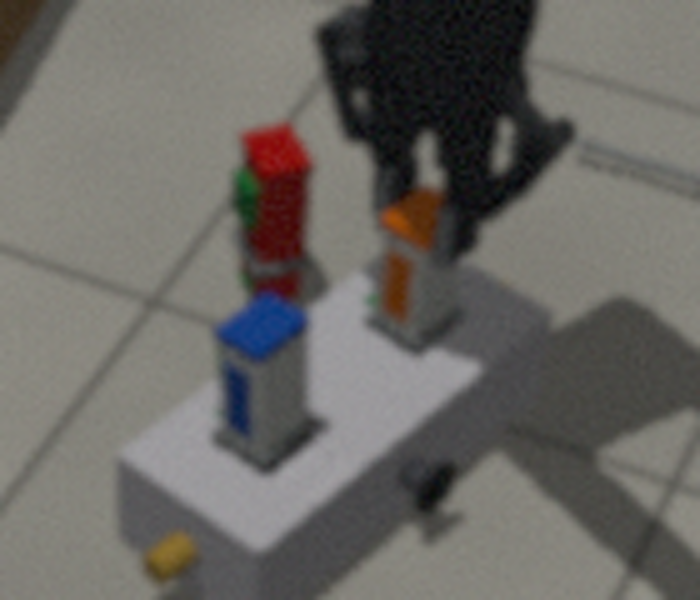

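The cartridge is pinched: width is 27.4 mm so the button is in, and side forces are small. I draw up in steps.

Run:
```python
from h import *
for z in (.083,.086,.090,.094,.098,.104,.110,.116,.122):
    manip.move_straight([.5169,-.2397,z],speed=.04);s=st(z)
    if np.linalg.norm(s['ft_force'])>18 or s['grip_width']>.0285: print('STOP');break
else:
    manip.move_straight([.5169,-.2397,.245],speed=.15);manip.pause(.2);st('up')
pic("side","top",tag=3);crop("pics/side3.png",240,60,160,150,4,"pics/h4.png")
```

```text
0.083 4.67 [ 0.5177 -0.2401  0.0838] F [ 1.8826 -0.7689  3.0947] M [-0.1947 -0.653  -0.0219] w 0.0276
0.086 4.92 [ 0.5175 -0.24    0.0865] F [ 3.4811 -2.3065  2.9718] M [-0.2744 -0.9669  0.018 ] w 0.0271
0.09 5.17 [ 0.5171 -0.2398  0.0902] F [ 3.0495 -1.8218  2.0806] M [-0.308  -0.9046 -0.0401] w 0.0271
0.094 5.42 [ 0.5166 -0.2394  0.0937] F [ 3.5902 -1.1531  0.7121] M [-0.2566 -0.7301 -0.0167] w 0.0271
0.098 5.67 [ 0.5165 -0.2395  0.0979] F [ 2.0826  0.0897 -0.3234] M [-0.041  -0.5886 -0.0038] w 0.0276
0.104 5.97 [ 0.5163 -0.2396  0.1042] F [ 0.4997  0.7224 -0.1297] M [-0.078  -0.1808  0.0284] w 0.0271
0.11 6.27 [ 0.5168 -0.2397  0.1103] F [-0.6879 -0.2938 -0.7918] M [ 0.0326  0.0064 -0.0267] w 0.0274
0.116 6.57 [ 0.5171 -0.2399  0.1164] F [ 0.8056 -0.3993 -1.8467] M [-0.0559  0.002   0.0235] w 0.0275
0.122 6.87 [ 0.5172 -0.2399  0.1225] F [-0.612   1.0587 -0.4804] M [-0.0266 -0.031   0.0287] w 0.0275
up 8.03 [ 0.5164 -0.2393  0.2437] F [-0.0721 -0.8126 -1.0254] M [ 0.0192 -0.0338  0.0367] w 0.0277
```

View pics/h4.png

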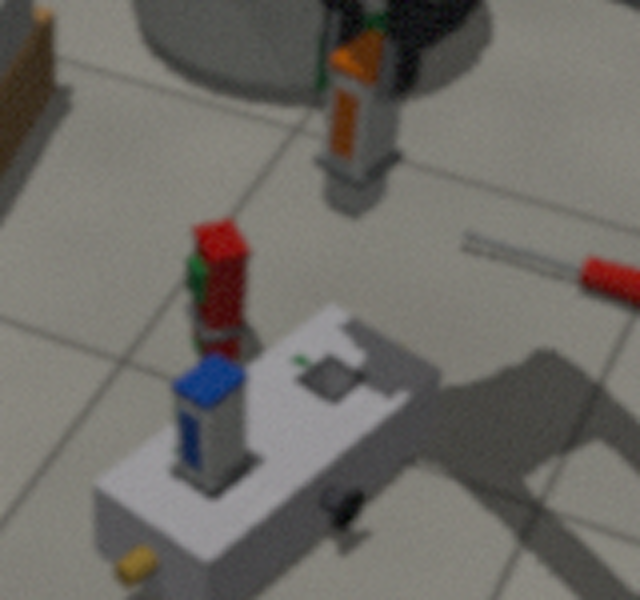

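Run:
```python
from h import *
manip.goto([.5210,.2348,.245],[180,0,74.8]);st('dock')
manip.move_straight([.5210,.2348,.150],speed=.15);manip.pause(.2);st('hov')
pic("side","top",tag=4);crop("pics/side4.png",160,200,120,120,5,"pics/h5.png");crop("pics/top4.png",130,130,120,120,5,"pics/h6.png")
```

```text
dock 9.87 [0.5214 0.2339 0.245 ] F [-0.1288 -0.9346 -1.639 ] M [-0.0096  0.001  -0.0676] w 0.0273
hov 10.85 [0.522  0.2351 0.1515] F [ 0.2957 -0.0768 -0.4881] M [-0.0125  0.0206  0.0059] w 0.0276
```

View pics/h5.png

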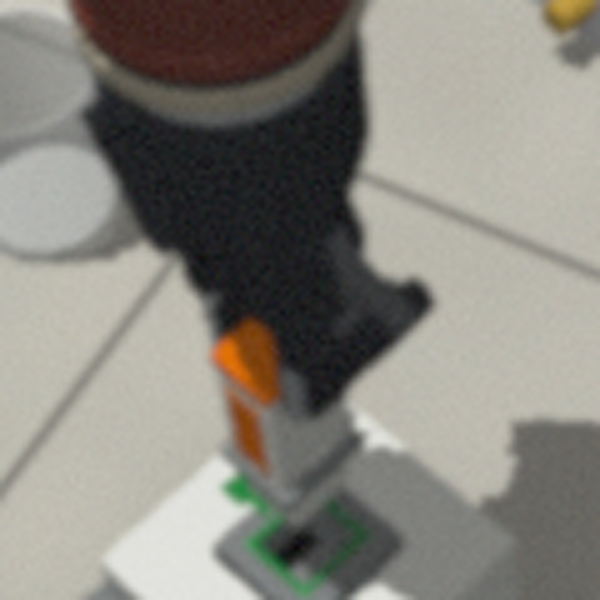

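View pics/h6.png

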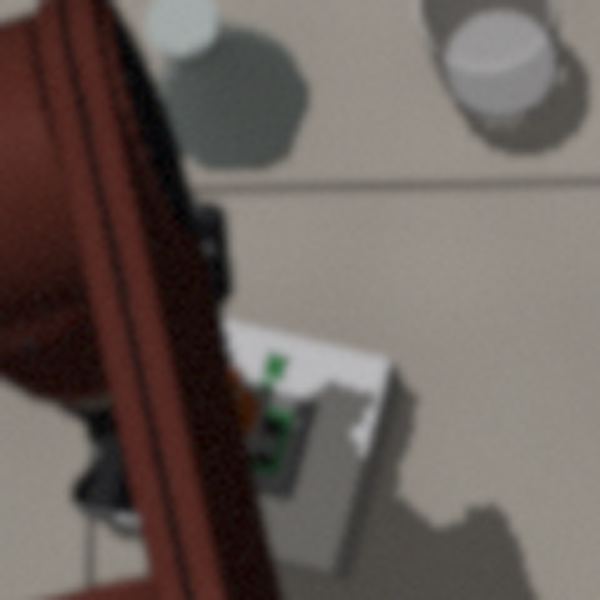

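The crops show the cartridge upright in the fingers above the sleeve, button side toward the mark, with spigot at side crop (320,500). I overlay a model projection to measure the in-hand offset.

```bash
cat > ov.py <<'E'
from vis import *
import cv2,sys
def overlay(src,x0,y0,w,h,k,o,tcp,yawc,dz,dx=0,dy=0,mouth=.061,n="side"):
    im=cv2.resize(cv2.imread(src)[y0:y0+h,x0:x0+w],None,fx=k,fy=k,interpolation=2)
    y=np.radians(yawc);u=np.array([np.cos(y),np.sin(y)]);v=np.array([-u[1],u[0]])
    c=np.array(tcp[:2])+dx*u+dy*v;z0=tcp[2]-dz
    def dr(cx,z,lx,ly,yy,col):
        P=proj(n,rect((cx[0],cx[1],z,yy),lx,ly,[0,1,2,3]))
        P=((P-[x0,y0]+.5)*k-.5); cv2.polylines(im,[np.round(P*16).astype(np.int32)],True,col,1,cv2.LINE_AA,4)
    for z,lx,ly in((0.,.0176,.0196),(.03,.034,.038),(.036,.034,.038),(.036,.026,.034),(.092,.028,.036),(.1,.028,.036)): dr(c,z0+z,lx,ly,y,(0,0,255))
    dr((.5206,.2353),mouth,.05,.05,np.radians(-15.2),(255,0,0));dr((.5206,.2353),mouth,.026,.028,np.radians(-15.2),(255,0,0))
    cv2.imwrite(o,im)
E
python3 -c "
from ov import *
overlay('pics/side4.png',190,255,70,70,8,'pics/o1.png',(.522,.2351,.1515),-15.2,.050,-.0005,0)"
```

```text
(no output)
```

View pics/o1.png

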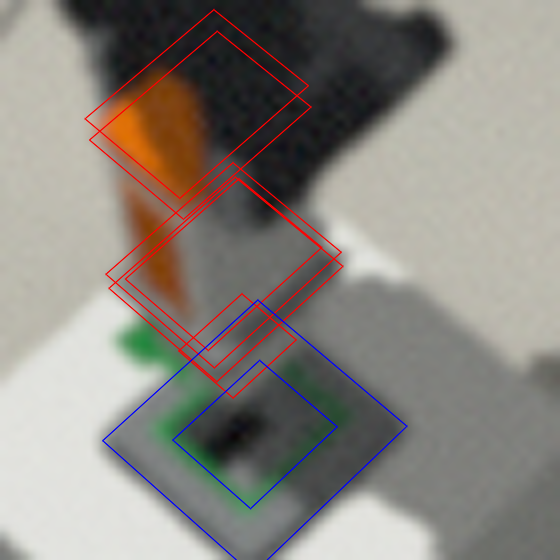

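```bash
python3 -c "
from h import crop
import cv2
crop('pics/side4.png',195,258,50,50,12,'pics/o2.png')
im=cv2.imread('pics/o2.png');im=cv2.convertScaleAbs(im,alpha=1.8,beta=0)
for i in range(0,50,10):
  cv2.line(im,(i*12,0),(i*12,12),(0,0,255));cv2.line(im,(0,i*12),(12,i*12),(0,0,255))
cv2.imwrite('pics/o2.png',im)"
```

```text
(no output)
```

View pics/o2.png

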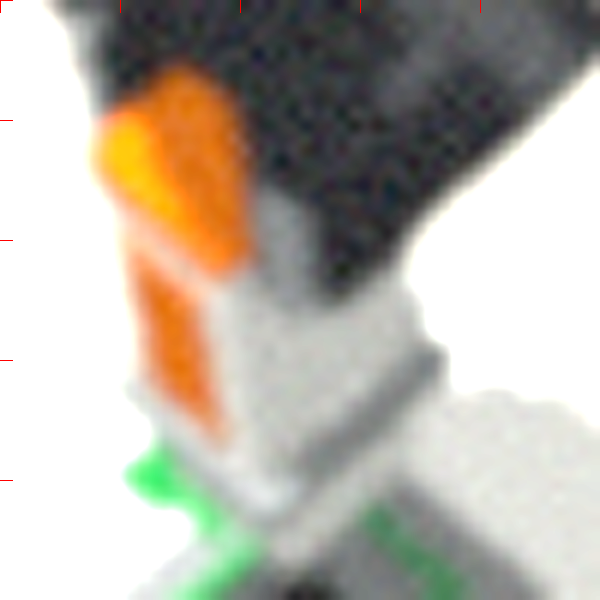

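```bash
python3 -c "
from vis import *
np.set_printoptions(precision=4,suppress=True)
L=np.array([[-.014,.018,.092],[.014,.018,.092],[-.017,.019,.03],[-.017,-.019,.03],[-.017,-.019,.036],[.017,.019,.033]])
o=un(195,258,12,[(240,275),(100,165),(265,527),(445,368),(443,348),(133,390)])
def f(q,yaw=np.radians(-15.2)):
    M=R.from_euler('z',yaw).as_matrix(); return (proj('side',L@M.T+q[:3])-o).ravel()
r=least_squares(f,[.52,.235,.1]);print(r.x);print(r.fun.reshape(-1,2))
y=np.radians(-15.2);u=np.array([np.cos(y),np.sin(y)]);v=np.array([-u[1],u[0]])
d=r.x-[.522,.2351,.1515];print('rel tcp u,v,z',d[:2]@u,d[:2]@v,d[2])
d=r.x[:2]-[.5206,.2353];print('rel dock',d@u,d@v)
"
```

```text
[0.5382 0.2124 0.0552]
[[-0.8802  1.4417]
 [-0.2069  1.3534]
 [ 0.8747 -0.541 ]
 [ 0.6358 -0.7863]
 [ 0.6063 -0.7762]
 [-0.9605 -0.8728]]
rel tcp u,v,z 0.021545423458183617 -0.017699362679422133 -0.0962582537321626
rel dock 0.022948884386173093 -0.017525301128219373
```

```bash
python3 -c "
from vis import *
np.set_printoptions(precision=4,suppress=True)
L=np.array([[-.014,.018,.092],[.014,.018,.092],[-.017,.019,.03],[-.017,-.019,.03],[-.017,-.019,.036],[.017,.019,.033]])
o=un(195,258,12,[(240,275),(100,165),(265,527),(445,368),(443,348),(133,390)])
y=np.radians(-15.2);u=np.array([np.cos(y),np.sin(y)]);v=np.array([-u[1],u[0]])
for z,tilt in((.1015,0),(.099,0),(.1040,0),(.099,1),(.1015,1),(.104,1),(.107,1)):
  def f(q):
    M=(R.from_euler('z',y)*R.from_euler('xyz',[q[2]*tilt,q[3]*tilt,0])).as_matrix(); return (proj('side',(L-[0,0,.07])@M.T+[q[0],q[1],z+.07])-o).ravel()
  r=least_squares(f,[.52,.235,0,0]);d=r.x[:2]-[.522,.2351]
  print(z,'grip-rel u,v mm',d@u*1e3,d@v*1e3,'tilt x,y',np.degrees(r.x[2:]),'rms',np.sqrt((r.fun**2).mean()))
"
```

```text
0.1015 grip-rel u,v mm -1.259119457842048 -1.5037407135431937 tilt x,y [0. 0.] rms 1.1246140952419525
0.099 grip-rel u,v mm -0.026514895364779346 -2.3789170681049447 tilt x,y [0. 0.] rms 1.1007180864421018
0.104 grip-rel u,v mm -2.491689534623544 -0.6286142268375893 tilt x,y [0. 0.] rms 1.149567280049495
0.099 grip-rel u,v mm -0.2952819784440007 -3.099364271461639 tilt x,y [ 2.9722 -0.3795] rms 0.8600336149216287
0.1015 grip-rel u,v mm -1.555674649084011 -2.2220495992762617 tilt x,y [ 2.9495 -0.4991] rms 0.8889824888726885
0.104 grip-rel u,v mm -2.8161828521722505 -1.3447499414069168 tilt x,y [ 2.9269 -0.6189] rms 0.9184089458314468
0.107 grip-rel u,v mm -4.328945621715474 -0.2920105400316787 tilt x,y [ 2.9    -0.7628] rms 0.9543247238503635
```

The single-view offset is ambiguous at about 2 mm, within the 3.5 mm taper lead-in. I centre the arm and descend by feel, stopping on force.

Run:
```python
from h import *
x,y=.5203,.2351
manip.move_straight([x,y,.122],speed=.08);manip.pause(.1);s0=st('pre')
for z in np.arange(.119,.089,-.003):
    manip.move_straight([x,y,z],speed=.03);s=st(round(z,4))
    if np.linalg.norm(s['ft_force'])>8: print('STOP');break
pic("side",tag=5);crop("pics/side5.png",180,250,80,80,7,"pics/h7.png")
```

```text
pre 11.55 [0.5205 0.2352 0.1222] F [ 0.0859 -0.3584 -1.7531] M [ 0.017  -0.0462  0.0165] w 0.027
0.119 11.8 [0.5203 0.2351 0.119 ] F [-0.1067 -0.1804 -1.8882] M [ 0.0067  0.0146 -0.0399] w 0.0272
0.116 12.05 [0.5201 0.235  0.1157] F [ 0.1122  0.5148 -0.921 ] M [ 0.018  -0.0128 -0.0055] w 0.0274
0.113 12.3 [0.5201 0.235  0.1127] F [-0.0514  0.2646 -1.9715] M [-0.0793 -0.0051  0.0071] w 0.0274
0.11 12.55 [0.5207 0.2351 0.1101] F [ 1.4278 -0.8058 -1.9396] M [-0.0706 -0.3208  0.0249] w 0.0275
0.107 12.8 [0.5208 0.235  0.1069] F [ 3.4917  0.4364 -1.727 ] M [-0.086  -0.7868  0.0019] w 0.0272
0.104 13.05 [0.5206 0.235  0.1038] F [ 4.1617 -0.5587 -3.7514] M [-0.147  -0.9926  0.0078] w 0.0272
0.101 13.3 [0.5206 0.235  0.1009] F [ 5.2697 -1.1428 -3.1004] M [-0.1777 -1.1798  0.0439] w 0.0274
0.098 13.55 [0.5206 0.235  0.0979] F [ 5.2098 -0.3417 -2.4078] M [-0.2126 -1.2638  0.0332] w 0.0273
0.095 13.8 [0.5207 0.2351 0.0951] F [ 4.7248 -1.1387 -0.5616] M [-0.2525 -1.1572  0.0456] w 0.0277
0.092 14.05 [0.5208 0.2351 0.0922] F [ 5.0275 -1.4523  1.4277] M [-0.2473 -1.1738  0.0061] w 0.0276
```

View pics/h7.png

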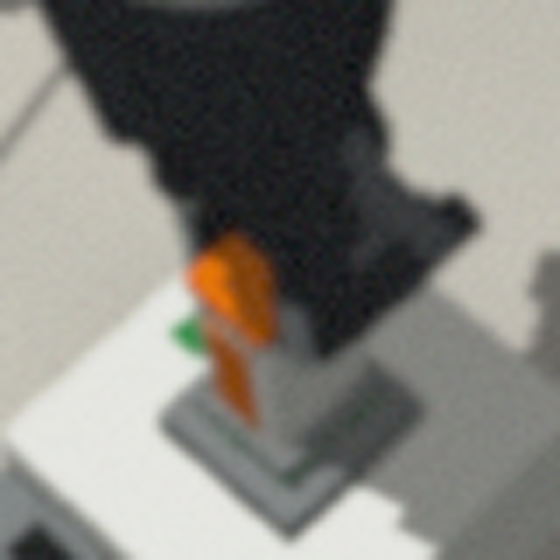

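The spigot is inside the bore with a 5 N side force toward +x. I shift about 1.2 mm along +x to relieve it, firm up the grip, and continue in small steps.

Run:
```python
from h import *
x,y=.5203+.0013,.2351-.0004
manip.command_gripper(.024,45)
manip.move_straight([x,y,.092],speed=.02);manip.pause(.1);st('shift')
for z in np.arange(.0905,.070,-.001):
    manip.move_straight([x,y,z],speed=.02);s=st(round(z,4))
    if s['ft_force'][2]>12 or np.hypot(*s['ft_force'][:2])>8: print('STOP');break
pic("side",tag=6);crop("pics/side6.png",180,250,80,80,7,"pics/h8.png")
```

```text
shift 14.67 [0.5211 0.2349 0.0918] F [ 1.7372 -0.0413  1.6242] M [ 0.0735 -0.4523  0.0096] w 0.0268
0.0905 14.92 [0.5213 0.2348 0.0903] F [0.6756 0.6314 2.7236] M [ 0.1747 -0.2657 -0.0163] w 0.0271
0.0895 15.17 [0.5214 0.2348 0.0895] F [ 0.0249 -0.1632  3.3394] M [ 0.0975 -0.0742  0.0106] w 0.027
0.0885 15.42 [0.5216 0.2349 0.0889] F [-0.1965  0.6023  6.4131] M [ 0.1159  0.1268 -0.0044] w 0.0269
0.0875 15.67 [0.5217 0.235  0.0883] F [-2.1064  1.0562  8.8922] M [0.0869 0.3564 0.0468] w 0.0271
0.0865 15.92 [0.5219 0.2351 0.0878] F [-1.9092  1.0038 11.0218] M [ 0.0793  0.545  -0.0398] w 0.0268
0.0855 16.17 [0.522  0.2352 0.0872] F [-2.1384 -0.3305 13.4038] M [0.0393 0.7103 0.0078] w 0.0265
STOP
```

View pics/h8.png

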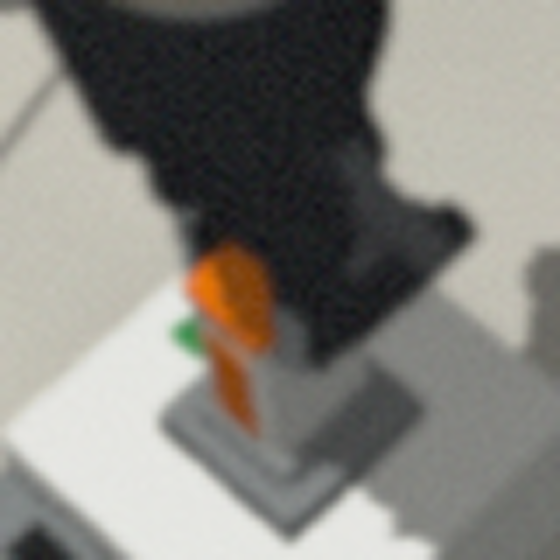

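Force is rising about 4 N/mm, which is the seal zone. Home is about 0.5 mm further.

Run:
```python
from h import *
x,y=.5210,.2348
for z in np.arange(.0853,.0815,-.0004):
    manip.move_straight([x,y,z],speed=.02);manip.pause(.05);s=st(round(z,4))
    if s['ft_force'][2]>17.5: print('STOP');break
pic("side",tag=7)
```

```text
0.0853 16.52 [0.5218 0.2352 0.0873] F [-1.7394  0.3129 13.3221] M [-0.0021  0.4781  0.0029] w 0.0267
0.0849 16.82 [0.5219 0.2352 0.087 ] F [-1.783  -0.5299 14.0448] M [0.0179 0.5926 0.0188] w 0.0268
0.0845 17.12 [0.5219 0.2353 0.0868] F [-2.7924  0.055  14.8664] M [-0.022   0.702  -0.0319] w 0.0271
0.0841 17.42 [0.522  0.2353 0.0866] F [-3.9898 -0.2713 16.43  ] M [-0.0973  0.7125  0.0015] w 0.0271
0.0837 17.72 [0.5221 0.2353 0.0866] F [-3.3688 -0.7356 18.9515] M [-0.0902  0.9705 -0.0079] w 0.0271
STOP
```

Home is reached: the TCP stays at 86.6 mm while force steps from 16.4 to 19 N. I release here so the hook springs under the lip.

Run:
```python
from h import *
manip.command_gripper(.060);manip.pause(.1);st('open')
manip.move_straight([.5210,.2350,.16],speed=.15);manip.pause(.2);st('up')
pic("side","top",tag=8);crop("pics/side8.png",180,240,80,80,7,"pics/h9.png")
```

```text
open 18.28 [0.5204 0.2346 0.083 ] F [ 0.5608  0.1609 -0.3522] M [ 0.0067 -0.0016  0.0059] w 0.0599
up 19.14 [0.5201 0.2347 0.1584] F [-0.0176  0.7601 -0.0343] M [-0.017  -0.0059  0.0182] w 0.0601
```

View pics/h9.png

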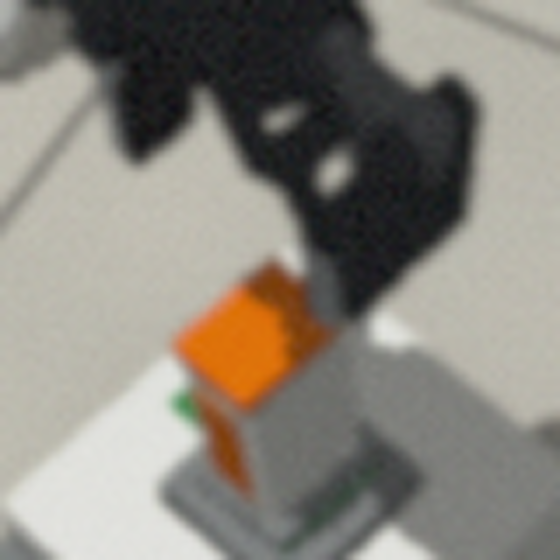

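Run:
```python
from h import *
manip.goto([.46,-.02,.26],[180,0,74.8]);manip.pause(.1);st()
pic("side","top",tag=9);crop("pics/side9.png",170,260,90,85,7,"pics/h10.png");crop("pics/top9.png",140,180,80,75,8,"pics/h11.png")
```

```text
20.43 [ 0.46   -0.019   0.2593] F [ 0.4994 -0.0123 -0.4883] M [0.0309 0.0132 0.034 ] w 0.0597
```

View pics/h10.png

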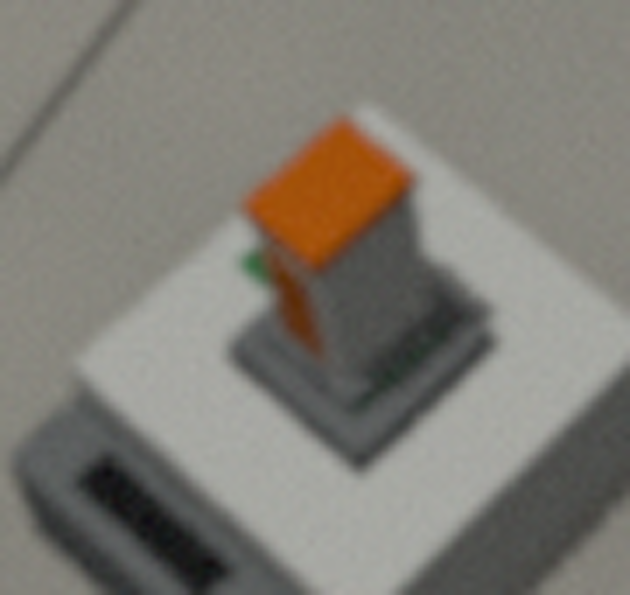

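View pics/h11.png

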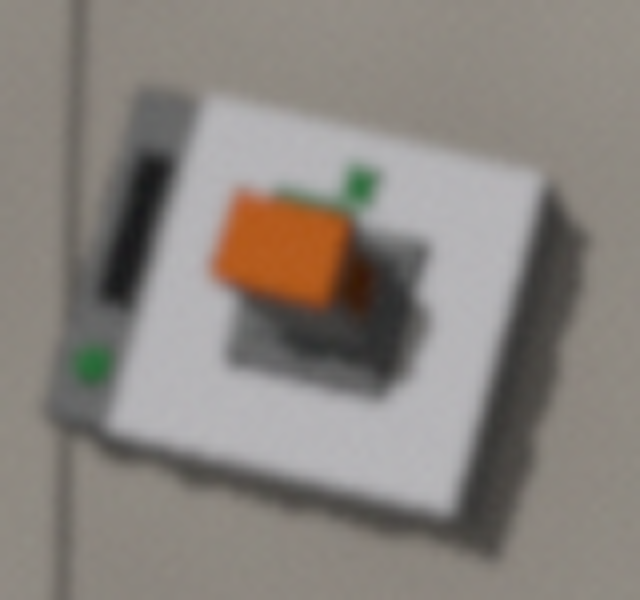

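```bash
python3 -c "
from vis import *
np.set_printoptions(precision=4,suppress=True)
a=[0,1,2,3]
T=un(140,180,8,[(235,188),(355,212),(330,308),(212,277)]);S=un(170,260,7,[(247,207),(345,118),(415,178),(318,268)])
q,r=fit(.028,.036,[('top',a,T),('side',a,S)]);print(q,np.degrees(q[2]),np.sqrt((r**2).mean()))
y=np.radians(-15.2);u=np.array([np.cos(y),np.sin(y)]);v=np.array([-u[1],u[0]])
d=q[:2]-[.5206,.2354];print(d@u*1e3,d@v*1e3)
"
```

```text
[ 0.5247  0.2335 -0.2536  0.134 ] -14.529054411583186 0.5247644236492442
4.4289783783490435 -0.7676630677971797
```

The cap fit gives z = 134 mm and a 4.4 mm lean toward the button side, the same signature as the clipped cartridge had at the start. I confirm with a gentle press on the cap: clipped, it should stay stiff up to about 10 N of preload.

Run:
```python
from h import *
manip.goto([.5240,.2340,.20],[180,0,74.8]);manip.command_gripper(0.0,20)
manip.move_straight([.5240,.2340,.142],speed=.12);manip.pause(.15);st('above')
for z in np.arange(.1395,.127,-.0007):
    manip.move_straight([.5240,.2340,z],speed=.02);s=st(round(z,4))
    if s['ft_force'][2]>14.5: print('STOP');break
manip.move_straight([.5240,.2340,.20],speed=.15)
manip.goto([.46,-.02,.26],[180,0,74.8]);manip.pause(.1);st()
pic("side","top",tag=10);crop("pics/side10.png",170,260,90,85,7,"pics/h12.png")
```

```text
above 22.95 [0.5249 0.2343 0.1433] F [ 0.032  -0.0656 -0.3903] M [-0.0059  0.0189  0.0537] w 0.0001
0.1395 23.23 [0.524  0.234  0.1396] F [ 0.1136  0.4157 -0.1678] M [ 0.0184  0.0276 -0.0417] w 0.0002
0.1388 23.48 [0.524  0.234  0.1387] F [ 0.0326  0.7364 -0.3965] M [-0.047   0.0079 -0.0284] w 0.0002
0.1381 23.73 [0.5239 0.234  0.138 ] F [-0.9358  0.9688 -0.1154] M [-0.0085  0.0032 -0.0091] w 0.0001
0.1374 23.98 [0.5239 0.234  0.1373] F [ 0.4745  0.3387 -0.2744] M [ 0.0007  0.0078 -0.0378] w -0.0001
0.1367 24.23 [0.524  0.234  0.1366] F [ 0.2744 -0.1285 -1.1058] M [-0.0238  0.0299  0.0116] w -0.0001
0.136 24.48 [0.5239 0.234  0.1359] F [ 0.6068 -0.7778  0.3284] M [-0.0075  0.0223  0.0305] w 0.0
0.1353 24.73 [0.524  0.234  0.1352] F [ 0.1215 -0.0799 -0.8552] M [-0.0092  0.0254 -0.0221] w 0.0003
0.1346 24.98 [0.524  0.234  0.1345] F [-0.5367  0.2368 -0.5263] M [ 0.0467 -0.0348  0.0219] w -0.0002
0.1339 25.23 [0.5239 0.234  0.1338] F [0.5449 0.3401 0.0681] M [0.0201 0.0095 0.0272] w -0.0
0.1332 25.48 [0.524  0.234  0.1331] F [0.8599 0.9959 0.4368] M [-0.0054  0.0436 -0.0097] w -0.0002
0
[... 197 characters left out ...]
0.1311 26.23 [0.524 0.234 0.131] F [-0.5321 -0.0267 -0.0363] M [-0.0349  0.0242 -0.0059] w 0.0003
0.1304 26.48 [0.524  0.234  0.1304] F [0.34   0.4021 0.2397] M [ 0.0135 -0.0002 -0.0223] w 0.0002
0.1297 26.73 [0.5239 0.234  0.1296] F [ 0.2085  0.127  -0.6553] M [ 0.0053 -0.0455 -0.0412] w -0.0002
0.129 26.98 [0.5239 0.234  0.1289] F [-0.5131 -0.2898 -1.1381] M [-0.0301 -0.0271 -0.0036] w -0.0001
0.1283 27.23 [0.524  0.234  0.1282] F [-0.1418 -0.0214  0.2633] M [-0.0381  0.0098  0.0028] w -0.0003
0.1276 27.48 [0.524  0.234  0.1275] F [ 0.5621  0.1109 -0.4829] M [ 0.0165  0.0026 -0.0248] w 0.0001
 29.25 [ 0.4601 -0.0189  0.2593] F [-0.3953 -0.3342  0.2786] M [ 0.0176 -0.0424 -0.0144] w -0.0001
```

View pics/h12.png

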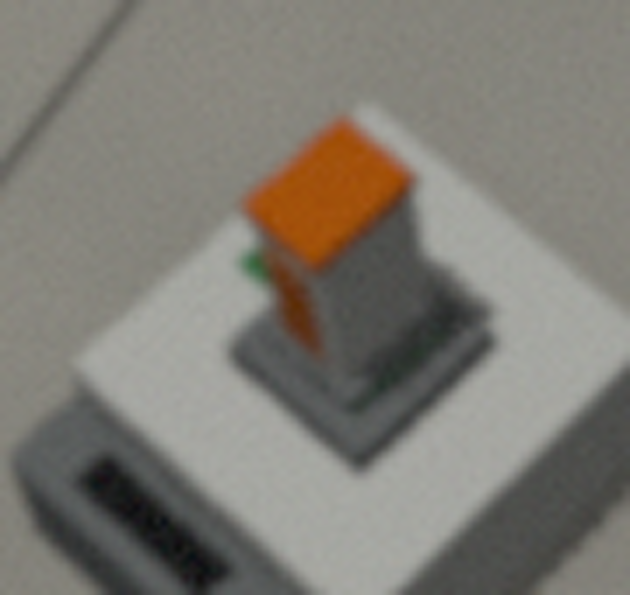

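View pics/side10.png

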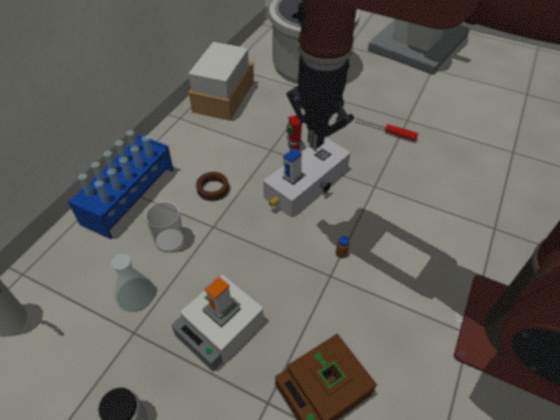

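View pics/top10.png

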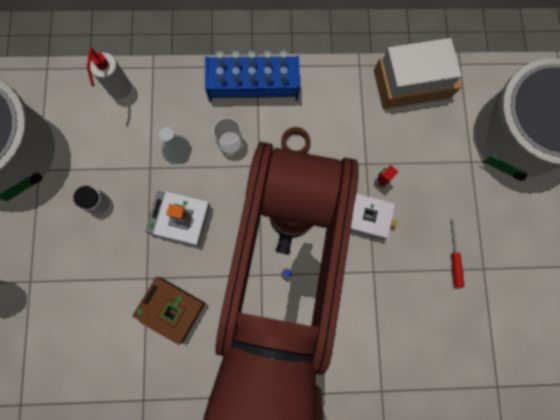

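The press test made no contact down to TCP z = 127.5 mm, so the closed fingertips evidently end somewhat short of the nominal TCP. The cartridge is unchanged at side crop (330,190). I have time, so I repeat the press from there.

Run:
```python
from h import *
X,Y=.5238,.2342
manip.goto([X,Y,.17],[180,0,74.8])
manip.move_straight([X,Y,.130],speed=.12);manip.pause(.1);st('above')
pic("side",tag=11);crop("pics/side11.png",180,240,80,80,7,"pics/h13.png")
for z in np.arange(.127,.112,-.001):
    manip.move_straight([X,Y,z],speed=.03);s=st(round(z,4))
    if s['ft_force'][2]>4: print('contact');break
```

```text
above 31.01 [0.5247 0.234  0.1313] F [-0.6895  0.5402  0.7054] M [ 0.0167 -0.0289  0.0089] w 0.0
0.127 31.31 [0.5238 0.2343 0.1271] F [-0.1289  0.3205 -0.1664] M [0.0292 0.0204 0.0261] w 0.0006
0.126 31.56 [0.5237 0.2342 0.1259] F [-0.7169  0.6278  0.1134] M [ 0.004  -0.0189 -0.0342] w -0.0001
0.125 31.81 [0.5237 0.2342 0.1249] F [-0.1974  0.2434  0.0404] M [-0.0176 -0.0119 -0.0122] w -0.0001
0.124 32.06 [0.5238 0.2342 0.1239] F [ 0.9442 -0.0887 -0.3294] M [-0.0283 -0.0286 -0.0217] w 0.0
0.123 32.31 [0.5237 0.2342 0.1229] F [ 0.3159 -0.8267  1.4534] M [-0.0168 -0.0411  0.0099] w -0.0005
0.122 32.56 [0.5237 0.2342 0.1219] F [ 0.3366  0.1689 -0.232 ] M [-0.01    0.0094  0.0336] w 0.0001
0.121 32.81 [0.5237 0.2342 0.1209] F [ 0.9362  0.0113 -0.5165] M [0.0223 0.0232 0.0193] w 0.0
0.12 33.06 [0.5238 0.2342 0.1199] F [0.3709 0.5825 0.443 ] M [-0.0328  0.0534  0.0311] w 0.0
0.119 33.31 [0.5237 0.2342 0.1189] F [-1.0019 -0.0008 -0.2657] M [ 0.0054 -0.0013 -0.0649] w 0.0001
0.118 33.56 [0.5238 0.2342 0.1179] F [-0.0359  0.0384  0.1219] M [0.0081 0.0033 0.0069] w 0.0001
0.117 33.81 [0.5237 0.2342 0.1169] F [-0.6563  0.499   0.4607] M [ 0.0763  0.0018 -0.004 ] w -0.0001
0.116 34.06 [0.5237 0.2342 0.1159] F [0.0531 0.1472 0.7861] M [ 0.0263  0.0153 -0.0064] w -0.0004
0.115 34.31 [0.5237 0.2342 0.1149] F [-0.606   0.659  -1.0305] M [-0.0451 -0.0618 -0.0181] w -0.0002
0.114 34.56 [0.5237 0.2341 0.1139] F [ 0.2294 -0.0807  0.1706] M [ 0.0149  0.0222 -0.0202] w 0.0001
0.113 34.81 [0.5237 0.2342 0.1129] F [-0.0467  0.1747 -0.2847] M [0.0078 0.034  0.0174] w 0.0001
```

View pics/h13.png

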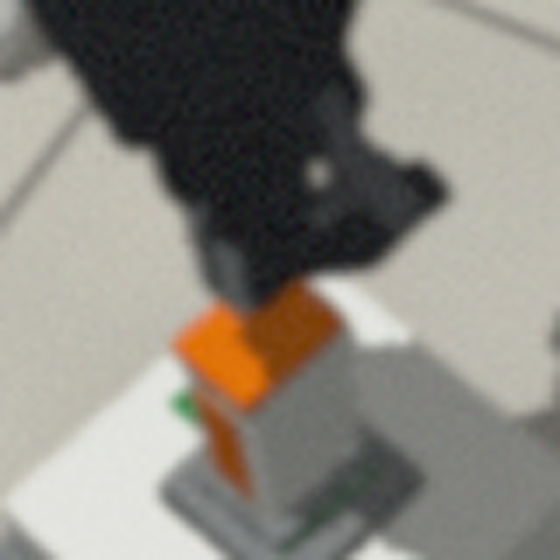

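Run:
```python
from h import *
X,Y=.5238,.2342
for z in np.arange(.1121,.096,-.0009):
    manip.move_straight([X,Y,z],speed=.03);s=st(round(z,4))
    if s['ft_force'][2]>13 or s['time_s']>43.5: print('stop');break
```

```text
0.1121 35.06 [0.5237 0.2342 0.112 ] F [ 0.3091 -0.5883 -0.1365] M [-0.055   0.0424 -0.015 ] w -0.0001
0.1112 35.31 [0.5237 0.2342 0.1111] F [ 0.7643 -1.0623 -0.5866] M [0.011  0.0339 0.0139] w -0.0004
0.1103 35.56 [0.5237 0.2342 0.1102] F [ 0.5573 -0.1094 -0.1961] M [ 0.0091 -0.0112  0.0228] w 0.0002
0.1094 35.81 [0.5238 0.2342 0.1093] F [-0.1876 -0.4746  0.2397] M [-0.0472 -0.0016 -0.0509] w -0.0001
0.1085 36.06 [0.5239 0.2343 0.1086] F [ 0.2057 -0.2787 -0.2513] M [0.0197 0.0064 0.0242] w -0.0001
0.1076 36.31 [0.5242 0.2345 0.1085] F [-1.6071  0.7709  6.4369] M [0.0256 0.242  0.046 ] w -0.0001
0.1067 36.56 [0.5244 0.2347 0.1083] F [-2.9097 -0.4286  8.3739] M [0.0183 0.5656 0.026 ] w 0.0
0.1058 36.81 [0.5247 0.2349 0.1081] F [-3.0458  1.0661 11.7145] M [ 0.0431  0.7283 -0.0147] w -0.0
0.1049 37.06 [0.525  0.2351 0.1079] F [-4.2711 -0.372  14.2165] M [ 0.0805  0.8124 -0.0107] w -0.0002
stop
```

Contact is at TCP z = 108.6 mm. The cap then moves only about 0.6 mm for 14 N, where an unclipped cartridge would give several mm on its springs, so the clip holds. I retract, take a last look and hand in.

Run:
```python
from h import *
manip.move_straight([.5238,.2342,.18],speed=.15)
manip.goto([.40,.05,.28],[180,0,74.8]);manip.pause(.1);st()
pic("side","top",tag=12)
a=cv2.imread("pics/side12.png")[260:345,170:260]
cv2.imwrite("pics/h14.png",np.hstack([cv2.resize(cv2.imread("pics/side9.png")[260:345,170:260],None,fx=4,fy=4),cv2.resize(a,None,fx=4,fy=4)]))
```

```text
38.77 [0.4001 0.0506 0.279 ] F [ 0.6212 -0.3209  0.1631] M [ 0.0347 -0.0061 -0.0014] w 0.0
```

View pics/h14.png

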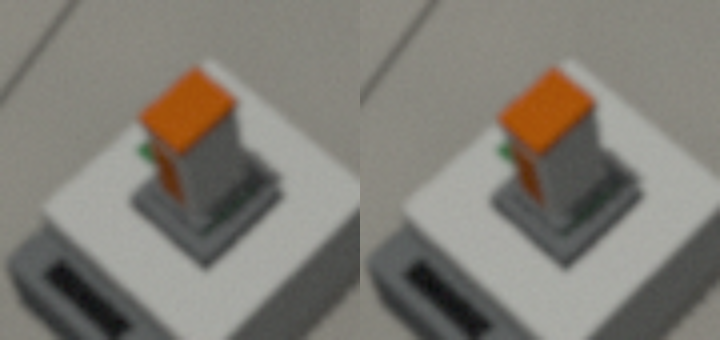

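View pics/side12.png

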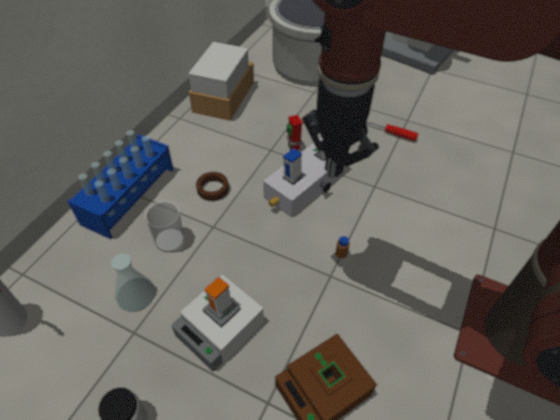

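The cartridge sits the same before and after the press (cap at side 218,288). The fresh cartridge (292,165), glassware, tape roll and vial are where they started, and the robot touches nothing.

```bash
python3 -c "
from bench import manip
print(manip.close_job())"
```

```text
the job is handed in; nothing more can be done
None
```

The spent orange-capped cartridge is clipped into the white dock's socket with its button on the green-mark side, and the job is handed in at about 39 s.

- **Removal:** I squeezed the button in (27 mm across the grip) and kept it held while drawing the cartridge straight up. Forces stayed under about 8 N.
- **Docking:** I lowered it into the socket by feel. Side forces reached about 5 N, relieved by a 1.3 mm shift. The end showed as a hard stop at about 19 N, and I released there.
- **Clip check:** The cap stands at about 134 mm and leans toward the button, as it did when clipped in the manifold. A press of 14 N on the cap moved it only about 0.6 mm, and it looked the same before and after.
- **Surroundings:** In the last pictures the blue-capped cartridge, glassware, tape roll and vial look unmoved. The robot is clear of everything.

**Disagreements:**
- The first press test found no contact. The closed fingertips ended about 24 mm short of the stated tool point, so the grip was higher on the cartridge than I planned, though it held.
- The one-view estimate of how the cartridge sat in the gripper was too poor to use, so I relied on feel instead.

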